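Glide the slide carriage past the scan head and brake it at the index

ROBOT

A 7-joint arm with a two-finger parallel gripper is mounted at the origin on the work surface. World frame = base frame: x ahead of the robot, y to its left, z up, the work surface at z = 0. Lengths are in m, angles in degrees, forces in N, time in s.
With the tool pointing down it reaches from about 0.425 to 0.8 m from the base axis. Payload 8.3 kg.
Tool frame: the origin (TCP) lies at the very end of the fingers, on their centre line; the grasp point (between the pads) lies 19 mm behind it; z points along the fingers, y is the line along which they close (so a half turn about z gives the same grasp; the last joint's range is limited). The gripper opens to 85 mm and grips with 20 to 120 N. Pads are 22 mm wide; open, the fingers measure 114 mm over their backs; the gripper's body (76 mm by 85 mm) begins 54 mm behind the grasp point. The pads swing forward as they close: fully open they stand 13 mm farther back than shut.
Start: joints at [60.682, 21.967, 0.94, 78.501, -0.361, 79.538, -2.664], TCP at [0.271, -0.563, 0.231] pointing down, gripper open.
Joint ranges: [-169.22, 169.22], [-14.56, 117.87], [-87.37, 89.26], [10.42, 133.3], [-82.24, 262.24], [0.94, 117.77], [-172.7, 172.7]. Speed limits (degrees/s): [136.94, 136.94, 172.46, 172.46, 180, 180, 180].

INTERFACE

Orientations are given as [roll, pitch, yaw] about the fixed x, y, z axes, in that order (R = Rz(yaw) Ry(pitch) Rx(roll)).
In Python, from bench import status, vision, workorder gives the robot as it stands.
- The arm moves only by the shell command python3 -m jog 'ROWS' [FORCE]. ROWS is JSON, a list of rows, each a list of 3 entries, a list of its own where there are three numbers: the turn, a rotation vector about the tool's x, y, z in degrees, then the shift along the tool's x, y, z in mm, then the finger opening in mm, from 0 to 85.4. A call has 1 to 20 rows; each row shifts and turns the commanded pose from where the row before left it, along the tool's axes as they then stand; what a row does not reach is not made up. A row lasts 1/12 s, in which the tool goes at most 41.7 mm and 7.16 degrees, less where a joint would pass 70% of its speed; a pose out of reach is approached as far as the arm can. A call is refused whole if a number of a shift passes 41.7 or a number of a turn 7.16, either way. A call with a gripper value outside its range is refused whole. The fingers move at their own pace and stop on an object; FORCE is the grip in N (left out, the last holds). Time passes only in rows, so rows that do not move let the fingers close. It gives the time, the measured TCP pose, the force, the opening and the grip force at its end, in the units of the state.
- status.state(): the state, without advancing time (a new reading comes with each control period).
- vision.camera(name): name is "scene" or "side" or "wrist"; returns the picture (420x560x3 uint8, red, green, blue); there is no depth.
- vision.camera_info(name): a dict with "fx", "fy", "cx", "cy" (pixels), "k1" (the pictures are not rectified: a ray, as slopes to the right and down, at radius r is drawn at 1 + k1 r^2 times it, then the intrinsics apply), "R" (3x3) and "t" (3): a world point X has camera coordinates R X + t. Camera axes: x right, y down, z forward; pixel columns grow to the right and rows downward; lengths in m; the calibration is good to about 2 mm. A picture is of the moment at which its call begins: read the wrist's pose just before it. camera_info takes no time and is no camera call; for the wrist camera it gives the pose at the moment of the call.
- workorder.sign_off(): hands the job in; it is judged then, once.
The state is a dict: "t": time; "q": joint angles; "joint_vel": joint speeds; "joint_efforts": joint torques, N m; "ee_pos": TCP position; "orientation": TCP orientation; "contact_force": force on the tool from outside, world axes, zero at the start; "ft_torque": the same for the moment, N m; "finger_gap": finger opening in m; "finger_force": force on a finger pad.
Only numpy, scipy, OpenCV 4.12 (cv2) and the standard library are available. Lean on these libraries where they do the work, as an engineer would, in place of code of your own. Each camera call takes 0.05 s, during which the arm holds its last target. There are 200 camera calls.

TASK

Push the heavy slide carriage along its rail towards the index post, by the sprung pads at the ends of its bay, so that it glides past the scan head untouched at 12 to 24 cm a second for at least a third of a second while its pointer is in front of the head; then catch it softly, brake it to rest with its pointer at the index post and let go. It carries glass slides: never press a sprung pad fully in, never grip or knock the carriage hard, never let it strike the end stop, and leave the other things on the bench alone.

Things in the scene. Friction and masses are not known exactly. Their poses are not given: they have to be found in the camera images.
- rail: straight aluminium guide rail fixed on the black bench, 130 mm wide (x), 830 mm long (y), two steel tracks on it. Origin: centre of its underside on the bench; y runs along the rail in the direction of travel (towards the robot's left), x across it away from the robot, z up. The carriage's origin can travel from y = -240 mm to y = +240 mm; there it meets the steel end stops with rubber buffers.
- carriage: heavy carriage that only slides along the rail: dark steel deck 110 mm wide (x), 250 mm long (y), on each end a white slide box 100 x 42 mm, 45 mm high (slides stick out 6 mm), open bay between. Origin: bay's middle on the deck's top, 45 mm above the bench; axes as the rail's. Mass 4.0 kg (-25/+35 %), friction 0.03 N plus 0.12 N per m/s: from 0.15 m/s it would coast about 1 m.
- lead_pad (a joint): how far the leading sprung pad is pressed into the slide box at the bay's +y end: 0 m free, 0.025 m fully in. Spring 80 N/m, little damping. Pushing it along +y drives the carriage.
- lead_face (a point): middle of the leading pad's flat black rubber face, 92 mm wide, 40 mm high, looking back (-y) into the bay; with the pad free 50 mm from the carriage's origin along +y, 22 mm above the deck. The bay between the two free pads is 100 mm long, open on top and at both sides.
- rear_pad (a joint): how far the trailing sprung pad is pressed into the slide box at the bay's -y end: 0 m free, 0.025 m fully in. Spring 80 N/m, little damping. A hand in the bay that slows down meets it and brakes the carriage.
- rear_face (a point): middle of the trailing pad's flat black rubber face, 92 mm wide, 40 mm high, looking forward (+y) into the bay; with the pad free 50 mm from the carriage's origin along -y, 22 mm above the deck
- pointer (a point): tip of the bright steel pointer, 5 mm wide, on the carriage's far (+x) side at the y of the carriage's origin, 83 mm from it along x
- scanner: white line-scan head fixed at the rail's far (+x) side, 50 mm deep, 100 mm long along the rail (y), 75 mm high, black window to the rail. Origin: middle of its lower edge on the rail side; axes as the rail's. The pointer is in front of it while within 50 mm of this origin along y. A scan takes 0.3 s on end of untouched gliding at 0.12 to 0.24 m/s there.
- index: index post fixed at the rail's far (+x) side: square foot 40 mm, steel pin 62 mm high with a 5 mm wide pointer towards the rail. Origin: middle of the foot's lower edge on the rail side; axes as the rail's. The carriage stands right when its pointer has the same y along the rail as this origin. That is 40 to 100 mm of travel before the far end stop.
- bottle: bystander: brown glass bottle, diameter 64 mm, 150 mm high, origin at the centre of its underside
- tip_box: bystander: grey box 85 x 120 x 60 mm, origin at the centre of its underside
- dish: bystander: closed clear dish, diameter 90 mm, 18 mm high, origin at the centre of its underside
Things that resemble listed ones, but are neither listed nor needed, are in the scene too. Several things have the shape of the index; the one meant has the colours described above.

How it is judged (in metres and radians):
On the way, in this order (a step that is already met when the one before it is completed fails the run):
1. the carriage glides untouched at 0.12 to 0.24 m/s in front of the scan head for 0.3 s (y of carriage in the frame of scanner between -0.05 and 0.05 m and linear speed of carriage between 0.12 and 0.24 m/s and contact force between each of the fingers, the arm and carriage below 0.2 N), for 0.3 s.
2. the carriage is at rest with its pointer at the index post (y of carriage in the frame of index between -0.012 and 0.012 m and linear speed of carriage below 0.01 m/s), for 0.5 s.
At the end, for the whole second after the job is handed in: the carriage is at rest (under 10 mm/s) and let go, its pointer within 12 mm of the index post along the rail (all of step 2 and contact force between each of the fingers, the arm and carriage below 0.2 N); the robot touches nothing.
It fails at once if the carriage strikes the far end stop (comes within 3 mm of it) (y of carriage in the frame of rail above 0.237 m).
It fails at once if a sprung pad is pressed fully in (over 22 of its 25 mm) (value of joint any of lead_pad, rear_pad above 0.022 m).
It fails at once if the carriage is knocked or gripped hard: the robot pushes it with more than 15 N (contact force between any of the fingers, the arm and carriage above 15 N).
It fails at once if the bottle, the grey box or the dish is shifted by over 30 mm (distance of any of bottle, tip_box, dish from where it was at the start of the episode above 0.03 m).
It also fails if it takes over 42 s, if anything falls off the work surface, if the arm or the gripper's body presses on something with over 40 N, if the wrist force passes 120 N, or if a joint passes its speed limit or range.

## Working session

There is one attempt and no reset: what is moved stays moved. The work goes in short steps, Python scripts to look and compute and a shell command to move; the robot and the scene stay as the last step left them, time stands still between calls to the robot, and variables do not carry over. Pictures are saved under pics/ and viewed, at most 10 in all, crops included, and the job is handed in when it is done.

```bash
mkdir -p pics; python3 - <<'E'
from bench import status, vision
import cv2,json
for n in("scene","side"):
    cv2.imwrite(f"pics/{n}0.png",vision.camera(n)[:,:,::-1])
    print(n,{k:(v.tolist() if hasattr(v,'tolist') else v) for k,v in vision.camera_info(n).items()})
s=status.state();print(s)
E
```

```text
scene {'fx': 433.9846459696153, 'fy': 433.9846459696153, 'cx': 283.0737052475771, 'cy': 199.43409770468497, 'k1': -0.111300206181503, 'R': [[-0.03966276897465134, 0.9990437393926912, -0.01839759597152674], [0.7654456942439504, 0.018543482478721313, -0.6432332612831505], [-0.6422770071555263, -0.039594772859930155, -0.7654492145410501]], 't': [0.020495362027637035, -0.36026585511503967, 1.638258345699971]}
side {'fx': 410.6045005504786, 'fy': 410.6045005504786, 'cx': 285.090815653931, 'cy': 211.65427269425948, 'k1': 0.015137510483109178, 'R': [[-0.937142722993283, -0.3489456594795462, -0.0006659362727015246], [-0.25416970068987665, 0.6839136234334707, -0.6838566508657493], [0.23908425291506172, -0.6407020231062841, -0.7296160891835934]], 't': [0.5120538360454159, 0.19585869586622326, 0.8817521173944164]}
{'t': 0.1, 'q': array([60.68116591, 22.01010365,  0.93953057, 78.55631222, -0.35979215,
       79.53716016, -2.66406775]), 'joint_vel': array([ 0.03262595, -0.02223606, -0.05393333, -0.09824232,  0.03331235,
        0.02362276, -0.07390437]), 'joint_efforts': array([ 2.37421293e-03, -6.29133439e+01,  8.47117044e-01, -3.72762179e+01,
        1.66823482e-02,  1.03474665e-02,  8.84933138e-05]), 'ee_pos': array([ 0.27100125, -0.56268453,  0.23037454]), 'orientation': array([-1.79899337e+02,  3.08216131e-03,  2.57177440e+01]), 'contact_force': array([-0.21817732, -0.81990597, -0.80848266]), 'ft_torque': array([ 0.00310162,  0.04022751, -0.0536558 ]), 'finger_force': 0.0, 'finger_gap': 0.08550898898581413}
```

View pics/scene0.png

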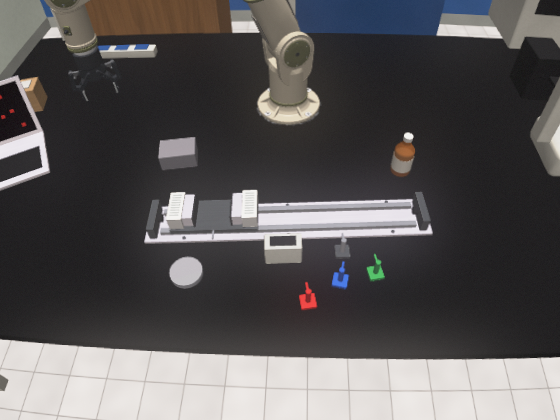

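View pics/side0.png

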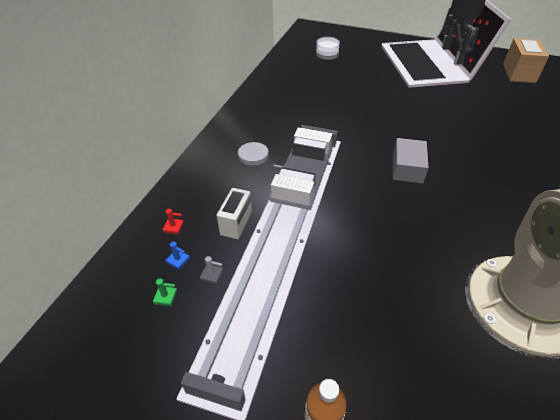

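The index candidates are the grey post at scene (343,247) / side (210,270), red (308,300), blue (341,278) and green (376,270). The description says steel pin, so it is the grey one at the rail's far edge. Two things could be taken for the dish: the disc at scene (186,272), and a clear one at side (328,47). I'll check the choice in a close crop.

```bash
python3 - <<'E'
import cv2,numpy as np
a=cv2.imread("pics/scene0.png")[180:290,140:440]; a=cv2.resize(a,None,fx=2.6667,fy=2.6667,interpolation=cv2.INTER_CUBIC)
b=cv2.imread("pics/side0.png")[120:300,170:350]; b=cv2.resize(b,(300,300),interpolation=cv2.INTER_CUBIC)
c=cv2.imread("pics/scene0.png")[225:285,255:375]; c=cv2.resize(c,(500,250),interpolation=cv2.INTER_CUBIC)
o=np.zeros((600,800,3),np.uint8); o[:a.shape[0]]=a; o[300:600,:300]=b; o[300:550,300:]=c
cv2.imwrite("pics/crop1.png",o)
E
```

```text
(no output)
```

View pics/crop1.png

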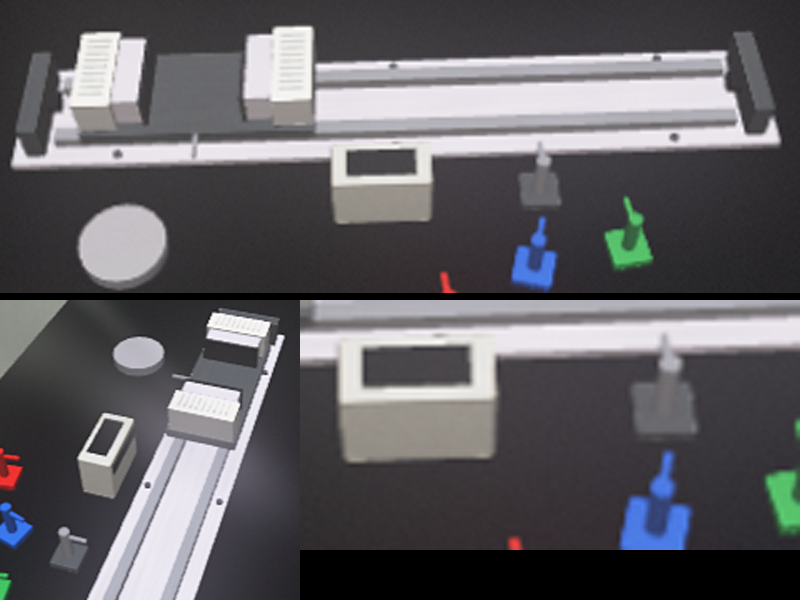

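The grey steel post at scene (343,251) stands at the rail edge, and its pointer faces the rail: it's the index. The pointer tip is at scene (212.7,239) / side (274.4,165.6).

```bash
cat > h.py <<'E'
import numpy as np,cv2
from bench import vision
def ray(n,uv,I=None):
    I=I or vision.camera_info(n);K=np.array([[I['fx'],0,I['cx']],[0,I['fy'],I['cy']],[0,0,1]])
    p=cv2.undistortPoints(np.array(uv,float).reshape(-1,1,2),K,np.array([I['k1'],0,0,0]))[:,0]
    R=np.array(I['R']);d=np.c_[p,np.ones(len(p))]@R
    return -R.T@np.array(I['t']),d
def plane(n,uv,z,I=None):
    c,d=ray(n,uv,I);return c+d*((z-c[2])/d[:,2])[:,None]
def tri(us,ui):
    A=[];b=[]
    for n,u in(("scene",us),("side",ui)):
        c,d=ray(n,[u]);d=d[0]/np.linalg.norm(d[0]);P=np.eye(3)-np.outer(d,d);A.append(P);b.append(P@c)
    x,r,*_=np.linalg.lstsq(np.vstack(A),np.hstack(b),rcond=None);return x,r**.5
E
python3 - <<'E'
from h import *
np.set_printoptions(precision=4,suppress=True)
S=lambda x,y:(140+x/2.6667,180+y/2.6667)
C=lambda x,y:(255+(x-300)/4.1667,225+(y-300)/4.1667)
B=lambda x,y:(170+x/1.6667,120+(y-300)/1.6667)
far=plane("scene",[S(13,167),S(779,144)],0);print("rail far",far,np.linalg.norm(far[1]-far[0]))
u=(far[1]-far[0])[:2];u/=np.linalg.norm(u);yaw=np.arctan2(-u[0],u[1]);print("yaw",np.degrees(yaw))
xx=np.array([u[1],-u[0]]);o=far[:,:2].mean(0)-.065*xx;print("origin",o)
f=lambda P:np.c_[(P[:,:2]-o)@xx,(P[:,:2]-o)@u,P[:,2]]
print("scan bottom",f(plane("scene",[C(344,461),C(494,456)],0)))
print("scan top",f(plane("scene",[C(339,342),C(497,337)],.075)))
print("index foot z5mm",f(plane("scene",[C(634,433),C(697,431),C(640,383),C(690,383)],.005)))
p,r=tri(C(664,336),B(85,540));print("index tip",f(p[None]),r)
p,r=tri(S(194,157),B(174,376));print("ptr tip",f(p[None]),p,r)
print("deck edges z45",f(plane("scene",[S(70,137),S(316,132)],.045)))
print("boxtops",f(plane("scene",[S(85,33),S(120,33),S(275,27),S(313,27),S(73,124),S(114,122),S(275,122),S(313,118)],.09)))
for n,m in(("dish",S(122,245)),):print(n,plane("scene",[m],.01))
E
```

```text
rail far [[ 0.6436 -0.3955  0.    ]
 [ 0.5911  0.4358  0.    ]] 0.8329735531419069
yaw 3.612011424594765
origin [0.5525 0.0161]
scan bottom [[ 0.1457 -0.0662  0.    ]
 [ 0.1453  0.0328  0.    ]]
scan top [[ 0.1028 -0.0657  0.075 ]
 [ 0.1026  0.0357  0.075 ]]
index foot z5mm [[0.1341 0.126  0.005 ]
 [0.1342 0.1679 0.005 ]
 [0.0945 0.134  0.005 ]
 [0.0959 0.1678 0.005 ]]
index tip [[0.0894 0.1459 0.0526]] [0.0012]
ptr tip [[ 0.0839 -0.2119  0.0389]] [ 0.6496 -0.1901  0.0389] [0.0019]
deck edges z45 [[ 0.0596 -0.3439  0.045 ]
 [ 0.0618 -0.0838  0.045 ]]
boxtops [[-0.0462 -0.333   0.09  ]
 [-0.0446 -0.2945  0.09  ]
 [-0.0464 -0.1266  0.09  ]
 [-0.0448 -0.0856  0.09  ]
 [ 0.0764 -0.328   0.09  ]
 [ 0.0752 -0.286   0.09  ]
 [ 0.0809 -0.122   0.09  ]
 [ 0.0772 -0.0838  0.09  ]]
dish [[ 0.7414 -0.2546  0.01  ]]
```

Rail yaw is about 3.6° and its length measures 833 mm (830 expected). In rail coordinates:
- carriage at y ≈ -0.211
- scanner at y ≈ -0.0155
- index at y ≈ +0.146

Next I turn the tool so its x axis points along the travel, with the fingers shut, and move above the bay.

```bash
python3 -m jog '[[[0,0,-6.8],[0,0,0],0],[[0,0,-6.8],[0,0,0],0],[[0,0,-6.8],[0,0,0],0],[[0,0,-6.8],[0,0,0],0],[[0,0,-6.8],[0,0,0],0],[[0,0,-6.8],[0,0,0],0],[[0,0,-6.8],[0,0,0],0],[[0,0,-6.8],[0,0,0],0],[[0,0,-6.8],[0,0,0],0],[[0,0,-6.7],[0,0,0],0]]' 20
python3 -m jog '[[[0,0,0],[20,18,0],0],[[0,0,0],[20,18,0],0],[[0,0,0],[20,18,0],0],[[0,0,0],[20,18,0],0],[[0,0,0],[20,18,0],0],[[0,0,0],[20,18,0],0],[[0,0,0],[20,18,0],0],[[0,0,0],[20,18,0],0],[[0,0,0],[20,18,0],0],[[0,0,0],[20,18,0],0],[[0,0,0],[20,18,0],0],[[0,0,0],[20,18,0],0],[[0,0,0],[20,18,0],0],[[0,0,0],[20,18,0],0],[[0,0,0],[20,18,0],0],[[0,0,0],[20,18,0],0],[[0,0,0],[20,18,0],0],[[0,0,0],[15,11,0],0],[[0,0,0],[0,0,0],0],[[0,0,0],[0,0,0],0]]'
cat > sim.py <<'E'
import numpy as np
def sim(m,v,gap=.0,dt=.0005,tau=.03,c=.5,vc0=0):
    xh=-gap;vh=0;xc=0;vc=vc0;mx=0;out=[]
    for i in range(int(len(v)/12/dt)):
        t=i*dt;vt=v[min(int(t*12),len(v)-1)]
        vh+=(vt-vh)*dt/tau;xh+=vh*dt
        x=max(0,xh-xc);F=80*x+(c*(vh-vc) if x>0 else 0);F=max(F,0)
        vc+=(F-(.03+.12*abs(vc))*np.sign(vc if vc else 1)*(vc>0 or F>.03))/m*dt;xc+=vc*dt;mx=max(mx,x)
        if i%round(1/12/dt)==0: out.append((round(xh*1e3),round(xc*1e3),round(vc,3)))
    return mx*1e3,xc*1e3,vc,(xh-xc)*1e3,out[-1]
if __name__=="__main__":
    for prof in ([5]*4+[7,9]+[9]*14, [5]*5+[6,7,8,9]+[9]*11,[4]*3+[5,6,7,8]+[9]*13):
        for m in(3,4,5.4):
            for c in(.5,2.): print(m,c,np.round(sim(m,np.array(prof)*.012,gap=.003,c=c)[:4],3))
        print()
E
python3 sim.py
```

```text
t: 0.93
ee_pos: [0.271, -0.5628, 0.2307]
orientation: [-180.0, -0.1, 94.0]
contact_force: [1.1, -0.6, -0.5]
finger_gap: 0.0002
finger_force: 0.0
t: 2.6
ee_pos: [0.5655, -0.1872, 0.2307]
orientation: [-180.0, -0.1, 93.8]
contact_force: [-0.1, -0.4, -0.6]
finger_gap: 0.0001
finger_force: 0.0
3 0.5 [ 1.42090e+01  2.06437e+02  1.62000e-01 -5.06530e+01]
3 2.0 [ 1.3165e+01  1.9785e+02  1.5300e-01 -4.2066e+01]
4 0.5 [ 1.81790e+01  2.08485e+02  1.75000e-01 -5.27010e+01]
4 2.0 [ 1.70330e+01  2.01055e+02  1.66000e-01 -4.52710e+01]
5.4 0.5 [ 2.28080e+01  2.05659e+02  1.86000e-01 -4.98750e+01]
5.4 2.0 [ 2.15730e+01  1.99712e+02  1.77000e-01 -4.39280e+01]

3 0.5 [ 1.17040e+01  1.68864e+02  1.28000e-01 -2.10780e+01]
3 2.0 [ 1.0883e+01  1.6309e+02  1.2200e-01 -1.5304e+01]
4 0.5 [ 1.36810e+01  1.77107e+02  1.47000e-01 -2.93210e+01]
4 2.0 [ 1.27770e+01  1.71792e+02  1.41000e-01 -2.40060e+01]
5.4 0.5 [ 1.7018e+01  1.7994e+02  1.6300e-01 -3.2154e+01]
5.4 2.0 [ 1.6003e+01  1.7540e+02  1.5600e-01 -2.7614e+01]

3 0.5 [ 1.25410e+01  1.87343e+02  1.52000e-01 -3.85550e+01]
3 2.0 [ 1.16040e+01  1.80304e+02  1.44000e-01 -3.15160e+01]
4 0.5 [ 1.60690e+01  1.90997e+02  1.67000e-01 -4.22090e+01]
4 2.0 [ 1.50320e+01  1.84729e+02  1.58000e-01 -3.59410e+01]
5.4 0.5 [ 2.08140e+01  1.89624e+02  1.79000e-01 -4.08360e+01]
5.4 2.0 [ 1.96700e+01  1.84536e+02  1.71000e-01 -3.57480e+01]
```

```bash
python3 -m jog '[[[0,0,0],[0,0,19],0],[[0,0,0],[0,0,19],0],[[0,0,0],[0,0,19],0],[[0,0,0],[0,0,19],0],[[0,0,0],[0,0,19],0],[[0,0,0],[0,0,19],0],[[0,0,0],[0,0,19],0],[[0,0,0],[0,0,19],0],[[0,0,0],[0,0,18],0],[[0,0,0],[0,0,0],0]]'
python3 - <<'E'
from h import *
a=vision.camera("scene")[:,:,::-1];b=vision.camera("side")[:,:,::-1];w=vision.camera("wrist")[:,:,::-1]
cv2.imwrite("pics/s1.png",a)
o=np.zeros((600,800,3),np.uint8)
o[:300,:500]=cv2.resize(a[175:265,140:290],(500,300),interpolation=cv2.INTER_CUBIC)
o[:300,500:]=cv2.resize(b[115:215,250:350],(300,300),interpolation=cv2.INTER_CUBIC)
o[300:,:400]=cv2.resize(w,(400,300));cv2.imwrite("pics/c2.png",o)
E
```

```text
t: 3.43
ee_pos: [0.5617, -0.19, 0.0572]
orientation: [-179.6, -0.1, 93.5]
contact_force: [-0.8, -0.0, -1.5]
finger_gap: -0.0002
finger_force: 0.0
```

View pics/c2.png

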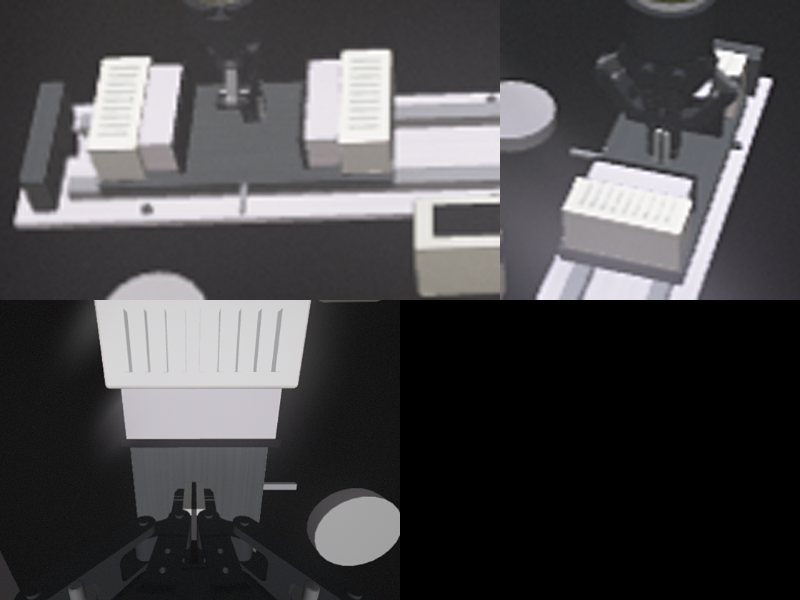

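The hand is clear inside the bay. In the wrist view, the lead pad plate's edge is at about row 195 and the slide box's edge at about row 122. I'll calibrate trackers for them.

```bash
cat > trk.py <<'E'
from h import *
from bench import status
o=np.array([.5525,.0161]);u=np.array([-.063,.998]);u/=np.linalg.norm(u);xx=np.array([u[1],-u[0]])
fr=lambda P:np.c_[(P[:,:2]-o)@xx,(P[:,:2]-o)@u,P[:,2]]
def look(show=False):
    s=status.state();I=vision.camera_info("wrist");w=vision.camera("wrist")
    h=fr(s["ee_pos"][None])[0]
    g=w[:,250:310].mean((1,2));
    gs=cv2.GaussianBlur(g.reshape(-1,1),(1,5),0).ravel();d=np.gradient(gs)
    return s,I,w,h,g,d
E
python3 - <<'E'
from trk import *
s,I,w,h,g,d=look()
cv2.imwrite("pics/w1.png",w[:,:,::-1])
print("t",s["t"],"hand",h.round(4),s["contact_force"])
R=np.array(I["R"]);print("cam pos",fr((-R.T@np.array(I["t"]))[None]).round(3),"axis",R[2].round(3),I["fx"],I["k1"])
print([(i,int(g[i])) for i in range(80,270,1) if abs(d[i])>4])
c=w[262,340:440].mean(1);print("ptr row profile col392",w[240:285,392].mean(1).astype(int))
for r,z in((122,.09),(195,.045+.042)):print(r,fr(plane("wrist",[(280,r)],z,I)).round(4))
print("ptr",fr(plane("wrist",[(392,262)],.039,I)).round(4))
E
```

```text
t 3.5833 hand [-0.0003 -0.2063  0.0621] [ 0.02912901 -1.75963698  0.43649097]
cam pos [[-0.    -0.123  0.204]] axis [ 0.02  -0.325 -0.945] 296.75540470395447 0.010218776689500091
[(119, 211), (120, 204), (121, 196), (122, 185), (124, 188), (125, 201), (191, 200), (192, 203), (193, 157), (194, 75), (195, 56), (204, 57), (205, 65), (206, 87), (207, 94), (263, 77), (264, 69)]
ptr row profile col392 [ 32  29  30  28  29  29  27  24  32  28  26  30  29  34  67  75  77 128
 153 151 150 150 152 152 121  50  24  24  23  30  27  24  27  23  26  30
  27  28  26  29  24  30  28  23  25]
122 [[ 0.003  -0.1281  0.09  ]]
195 [[ 0.0034 -0.157   0.087 ]]
ptr [[ 0.0754 -0.2149  0.039 ]]
```

```bash
cat >> trk.py <<'E'
def meas():
    s,I,w,h,g,d=look()
    hi=g>np.percentile(g[:260],50)
    # pad edge: strongest bright->dark drop ; box edge: darkest dip above it
    p=int(np.argmin(d[:300]));k=np.arange(p-3,p+4);wd=np.clip(-d[k],0,None);pr=(k*wd).sum()/wd.sum()
    lo=max(p-150,4);seg=g[lo:p-20];b=lo+int(np.argmin(seg-cv2.GaussianBlur(seg.reshape(-1,1),(1,31),0).ravel()))
    k=np.arange(b-3,b+4);wt=np.clip(g[[b-5,b+5]].min()-g[k],0,None);br=(k*wt).sum()/wt.sum() if wt.sum() else b
    yb=fr(plane("wrist",[(280,br)],.09,I))[0,1];yp=fr(plane("wrist",[(280,pr)],.087,I))[0,1]
    c=yb-.083
    print("t %.3f hand %.4f z %.4f | rows %.1f %.1f | car %.4f press %.1fmm hand-car %.1fmm F %s"%(s["t"],h[1],h[2],br,pr,c,1e3*(yp-c-.0537),1e3*(h[1]-c),np.round(s["contact_force"],1)))
    return s["t"],h[1],c,w
E
python3 -m jog '[[[0,0,0],[7,0,0],0],[[0,0,0],[7,0,0],0],[[0,0,0],[7,0,0],0],[[0,0,0],[7,0,0],0],[[0,0,0],[0,0,0],0],[[0,0,0],[0,0,0],0]]'
python3 -c "
from trk import *
meas();meas()"
```

```text
t: 4.13
ee_pos: [0.5636, -0.1598, 0.0616]
orientation: [180.0, -0.0, 93.7]
contact_force: [-0.2, 0.1, -0.4]
finger_gap: 0.0002
finger_force: 0.0
t 4.133 hand -0.1763 z 0.0616 | rows 199.9 258.3 | car -0.2110 press 1.4mm hand-car 34.8mm F [-0.2  0.1 -0.4]
t 4.183 hand -0.1771 z 0.0615 | rows 198.1 256.9 | car -0.2110 press 1.4mm hand-car 34.0mm F [-0.6 -0.5 -0.3]
```

```bash
python3 - <<'E'
from sim import *
for prof in ([4]*3+[5,6,7,8]+[8.5]*8,[4]*4+[5,6,7,8]+[9]*8,[4]*3+[5,6,7]+[8]*9,[4]*3+[5,6,7,8]+[9]*4+[8]*4):
    for m in(3,4,5.4):
        for c in(.5,2.): print(m,c,np.round(sim(m,np.array(prof)*.012,gap=.004,c=c,tau=.05)[:4],3))
    print([sim(m,np.array(prof)*.012,gap=.004,c=.5,tau=.05)[0] and sim(m,np.array(prof[:k])*.012,gap=.004,c=.5,tau=.05)[3].round(1) for m in(3,4,5.4) for k in (8,10,12,14,15)])
E
```

```text
3 0.5 [ 13.123 116.756   0.157 -19.812]
3 2.0 [ 12.149 113.06    0.148 -16.116]
4 0.5 [ 16.562 113.534   0.168 -16.59 ]
4 2.0 [ 15.498 110.846   0.159 -13.902]
5.4 0.5 [ 20.869 106.763   0.177  -9.819]
5.4 2.0 [ 19.721 105.235   0.169  -8.291]
[np.float64(11.8), np.float64(4.4), np.float64(-5.6), np.float64(-15.2), np.float64(-19.8), np.float64(16.4), np.float64(11.0), np.float64(0.3), np.float64(-11.0), np.float64(-16.6), np.float64(20.7), np.float64(18.3), np.float64(9.0), np.float64(-3.5), np.float64(-9.8)]
3 0.5 [ 10.978 119.352   0.146 -14.746]
3 2.0 [ 10.142 116.142   0.14  -11.536]
4 0.5 [ 14.136 119.087   0.162 -14.481]
4 2.0 [ 13.218 116.429   0.154 -11.823]
5.4 0.5 [ 18.734 114.487   0.175  -9.881]
5.4 2.0 [ 17.705 112.751   0.167  -8.145]
[np.float64(10.0), np.float64(5.9), np.float64(-1.2), np.float64(-8.2), np.float64(-11.5), np.float64(14.1), np.float64(11.6), np.float64(4.0), np.float64(-5.4), np.float64(-10.0), np.float64(18.0), np.float64(18.0), np.float64(11.8), np.float64(1.3), np.float64(-4.3)]
3 0.5 [ 13.123 114.561   0.152 -21.319]
3 2.0 [ 12.149 110.763   0.143
[... 264 characters left out ...]
, np.float64(16.1), np.float64(10.0), np.float64(-1.0), np.float64(-12.3), np.float64(-17.8), np.float64(20.4), np.float64(17.2), np.float64(7.5), np.float64(-4.9), np.float64(-11.1)]
3 0.5 [ 13.123 119.131   0.162 -21.888]
3 2.0 [ 12.149 115.55    0.154 -18.307]
4 0.5 [ 16.703 115.983   0.174 -18.74 ]
4 2.0 [ 15.626 113.339   0.165 -16.096]
5.4 0.5 [ 21.334 108.819   0.182 -11.575]
5.4 2.0 [ 20.159 107.31    0.174 -10.066]
[np.float64(12.0), np.float64(5.4), np.float64(-4.9), np.float64(-16.3), np.float64(-21.9), np.float64(16.6), np.float64(12.0), np.float64(1.1), np.float64(-12.2), np.float64(-18.7), np.float64(20.9), np.float64(19.3), np.float64(9.9), np.float64(-4.3), np.float64(-11.6)]
```

```bash
python3 -m jog '[[[0,0,0],[4,0,0],0],[[0,0,0],[4,0,0],0],[[0,0,0],[4,0,0],0],[[0,0,0],[4,0,0],0],[[0,0,0],[5,0,0],0],[[0,0,0],[6,0,0],0],[[0,0,0],[7,0,0],0],[[0,0,0],[8,0,0],0],[[0,0,0],[9,0,0],0],[[0,0,0],[9,0,0],0],[[0,0,0],[9,0,0],0],[[0,0,0],[9,0,0],0],[[0,0,0],[9,0,0],0],[[0,0,0],[9,0,0],0],[[0,0,0],[9,0,0],0]]'
python3 -c "
from trk import *
meas();_,_,_,w=meas();cv2.imwrite('pics/w2.png',w[:,:,::-1])"
```

```text
t: 5.48
ee_pos: [0.5568, -0.0549, 0.0614]
orientation: [180.0, -0.0, 93.6]
contact_force: [0.8, 0.1, -0.4]
finger_gap: -0.0001
finger_force: 0.0
t 5.483 hand -0.0712 z 0.0614 | rows 172.1 234.9 | car -0.0946 press 1.4mm hand-car 23.4mm F [ 0.8  0.1 -0.4]
t 5.533 hand -0.0687 z 0.0615 | rows 157.9 222.9 | car -0.0867 press 1.4mm hand-car 18.0mm F [-0.6  2.2  0.4]
```

Carriage is gliding at 0.158 m/s and free of the hand. I follow it through the scan without touching.

```bash
python3 -m jog '[[[0,0,0],[13,0,0],0],[[0,0,0],[13,0,0],0],[[0,0,0],[13,0,0],0],[[0,0,0],[13,0,0],0],[[0,0,0],[13,0,0],0],[[0,0,0],[13,0,0],0]]'
python3 -c "
from trk import *
meas()"
cat > brake.py <<'E'
import numpy as np
def brake(m,v,xh,xc,vc,vh=.156,tau=.04,c=.5,dt=.0005,half=.038,hold=0):
    # hand-car offset < -half presses the rear pad
    mx=0;r=[]
    for i in range(int(round(len(v)/12/dt))):
        vt=v[int(i*dt*12+1e-9)]
        vh+=(vt-vh)*dt/tau;xh+=vh*dt
        x=max(0,xc-xh-half);F=max(0,80*x+c*(vc-vh)) if x>0 else 0
        vc+=(-F-(.03*np.tanh(vc/.001)+.12*vc))/m*dt;xc+=vc*dt;mx=max(mx,x)
        r.append((xc,vc,x,xh-xc))
    return mx*1e3,xc,vc,(xh-xc)*1e3,max(q[0] for q in r)
E
```

```text
t: 6.08
ee_pos: [0.5516, 0.0238, 0.0614]
orientation: [180.0, -0.0, 93.7]
contact_force: [-0.1, -0.2, 0.2]
finger_gap: -0.0
finger_force: 0.0
t 6.083 hand 0.0077 z 0.0614 | rows 135.4 204.2 | car -0.0018 press 1.3mm hand-car 9.5mm F [-0.1 -0.2  0.2]
```

```bash
python3 - <<'E'
from brake import *
best=[]
for a in np.arange(7.5,10.6,.5):
  for k in range(1,7):
    for dec in(.5,1,1.5):
      for e in (3,3.5,4,4.5,5):
        for ne in range(2,7):
          p=[a]*k; 
          while p[-1]-dec>e:p.append(p[-1]-dec)
          p+= [e]*ne
          if len(p)>19: continue
          q=np.array(p+[0])*.012
          R=brake(4.1,q,.0095,.0058,.152,vh=.01,c=1.)
          if R[0]<17: best.append((abs(R[1]-.143)*2+abs(R[2])*1.,a,k,dec,e,ne,p))
best.sort(key=lambda b:b[0])
out=[]
for b in best[:60]:
  q=np.array(b[-1]+[0])*.012
  Rs=[brake(m,q,.0095,.0058,.152,vh=.01,c=c) for m in(3.5,4.1,4.8) for c in (.5,1.5)]
  out.append((max(abs(r[2]) for r in Rs)+2*max(abs(r[1]-.146) for r in Rs),b[-1],Rs))
out.sort(key=lambda b:b[0])
for s,p,Rs in out[:3]:
  print(s,p)
  for r in Rs:print("  ",np.round(r,4))
E
```

```text
0.025910371180917643 [np.float64(7.5), np.float64(7.5), np.float64(7.5), np.float64(7.5), np.float64(7.5), np.float64(7.5), np.float64(7.0), np.float64(6.5), np.float64(6.0), np.float64(5.5), 5, 5, 5, 5]
   [ 1.55628e+01  1.46100e-01 -1.11000e-02 -4.65206e+01  1.46500e-01]
   [ 1.48711e+01  1.45700e-01 -7.40000e-03 -4.60884e+01  1.45900e-01]
   [ 1.72933e+01  1.49700e-01 -6.70000e-03 -5.00497e+01  1.49800e-01]
   [ 1.65812e+01  1.49100e-01 -4.10000e-03 -4.94446e+01  1.49100e-01]
   [ 1.91452e+01  1.53400e-01  1.00000e-04 -5.37659e+01  1.53400e-01]
   [ 1.84142e+01  1.52700e-01  1.80000e-03 -5.30275e+01  1.52700e-01]
0.02950327850428855 [np.float64(7.5), np.float64(7.5), np.float64(7.5), np.float64(7.5), np.float64(7.5), np.float64(7.5), np.float64(7.0), np.float64(6.5), np.float64(6.0), np.float64(5.5), 5, 5, 5, 5, 5, 5]
   [ 1.55628e+01  1.44300e-01 -1.15000e-02 -3.46513e+01  1.46500e-01]
   [ 1.48711e+01  1.44800e-01 -5.60000e-03 -3.51899e+01  1.45900e-01]
   [ 1.72933e+01  1.47700e-01 -1.48000e-02 -3.80711e+01  1.49800e-01]
   [ 1.65812e+01  1.47900e-01 -9.00000e-03 -3.83096e+01  1.49200e-01]
   [ 1.91452e+01  1.51700e-01 -1.80000e-02 -4.21179e+01  1.53400e-01]
   [ 1.84142e+01  1.51600e-01 -1.31000e-02 -4.20326e+01  1.52800e-01]
0.029640287608564086 [np.float64(7.5), np.float64(7.5), np.float64(7.5), np.float64(7.5), np.float64(7.5), np.float64(7.5), np.float64(7.0), np.float64(6.5), np.float64(6.0), np.float64(5.5), 5, 5, 5, 5, 5]
   [ 1.55628e+01  1.45200e-01 -1.48000e-02 -4.05843e+01  1.46500e-01]
   [ 1.48711e+01  1.45200e-01 -9.30000e-03 -4.06029e+01  1.45900e-01]
   [ 1.72933e+01  1.48800e-01 -1.58000e-02 -4.42335e+01  1.49800e-01]
   [ 1.65812e+01  1.48600e-01 -1.13000e-02 -4.39816e+01  1.49200e-01]
   [ 1.91452e+01  1.52900e-01 -1.32000e-02 -4.83273e+01  1.53400e-01]
   [ 1.84142e+01  1.52500e-01 -9.80000e-03 -4.78458e+01  1.52800e-01]
```

```bash
python3 -m jog '[[[0,0,0],[7.5,0,0],0],[[0,0,0],[7.5,0,0],0],[[0,0,0],[7.5,0,0],0],[[0,0,0],[7.5,0,0],0],[[0,0,0],[7.5,0,0],0],[[0,0,0],[7.5,0,0],0],[[0,0,0],[7,0,0],0],[[0,0,0],[6.5,0,0],0],[[0,0,0],[6,0,0],0],[[0,0,0],[5.5,0,0],0],[[0,0,0],[5,0,0],0],[[0,0,0],[5,0,0],0],[[0,0,0],[5,0,0],0],[[0,0,0],[5,0,0],0],[[0,0,0],[5,0,0],0],[[0,0,0],[5,0,0],0]]'
python3 -c "
from trk import *
meas();meas();_,_,_,w=meas();cv2.imwrite('pics/w3.png',w[:,:,::-1])"
```

```text
t: 7.47
ee_pos: [0.5456, 0.1219, 0.0613]
orientation: [-180.0, 0.0, 93.6]
contact_force: [-1.0, -0.2, -0.7]
finger_gap: -0.0001
finger_force: 0.0
t 7.467 hand 0.1060 z 0.0613 | rows 4.0 75.8 | car 0.1381 press 8.2mm hand-car -32.1mm F [-1.  -0.2 -0.7]
t 7.517 hand 0.1073 z 0.0614 | rows 61.0 81.5 | car 0.1227 press 23.0mm hand-car -15.4mm F [-0.9  0.6 -0.3]
t 7.567 hand 0.1068 z 0.0614 | rows 60.0 81.5 | car 0.1225 press 22.7mm hand-car -15.7mm F [-0.2  0.1  0.1]
```

The box edge has left the view, so I track the free lead pad's edge and take a scene image as a cross-check.

```bash
cat >> trk.py <<'E'
def meas2():
    s,I,w,h,g,d=look();p=int(np.argmin(d[:300]));k=np.arange(p-3,p+4);wd=np.clip(-d[k],0,None);pr=(k*wd).sum()/wd.sum()
    c=fr(plane("wrist",[(280,pr)],.087,I))[0,1]-.0551
    print("t %.3f hand %.4f row %.1f car(pad) %.4f hand-car %.1f"%(s["t"],h[1],pr,c,1e3*(h[1]-c)));return s["t"],c
E
python3 - <<'E'
from trk import *
meas2();a=vision.camera("scene")[:,:,::-1];meas2()
cv2.imwrite("pics/s2.png",a)
cv2.imwrite("pics/c3.png",cv2.resize(a[170:270,230:430],(800,400),interpolation=cv2.INTER_CUBIC))
E
```

```text
t 7.617 hand 0.1060 row 81.0 car(pad) 0.1433 hand-car -37.3
t 7.717 hand 0.1052 row 81.5 car(pad) 0.1423 hand-car -37.1
```

View pics/c3.png

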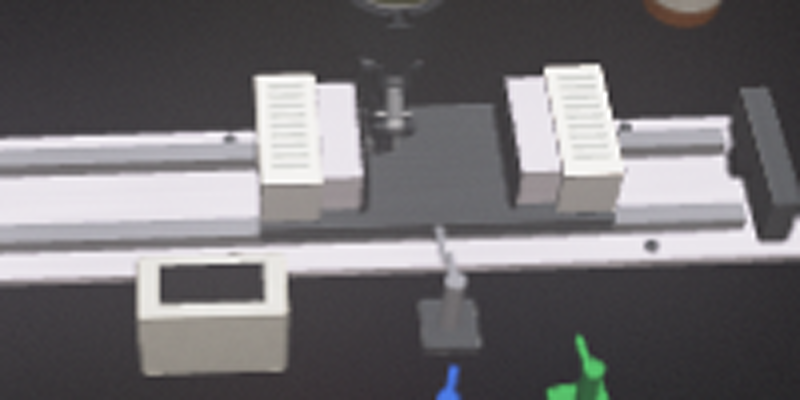

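The carriage is almost at rest with its pointer (437,228) lined up with the index tip (~447,255). I pull the hand off the rear pad to mid-bay and measure again.

```bash
python3 -m jog '[[[0,0,0],[10,0,0],0],[[0,0,0],[10,0,0],0],[[0,0,0],[10,0,0],0],[[0,0,0],[5,0,0],0],[[0,0,0],[0,0,0],0]]'
python3 - <<'E'
from trk import *
meas2();meas();meas()
a=vision.camera("scene")[:,:,::-1];b=vision.camera("side")[:,:,::-1];meas2()
cv2.imwrite("pics/s3.png",a)
o_=np.zeros((400,800,3),np.uint8)
o_[:,:400]=cv2.resize(a[210:260,315:365],(400,400),interpolation=cv2.INTER_CUBIC)
o_[:,400:]=cv2.resize(b[235:295,185:245],(400,400),interpolation=cv2.INTER_CUBIC)
cv2.imwrite("pics/c4.png",o_)
E
```

```text
t: 8.18
ee_pos: [0.5428, 0.1593, 0.0615]
orientation: [180.0, -0.1, 93.8]
contact_force: [0.5, 0.2, 0.2]
finger_gap: 0.0001
finger_force: 0.0
t 8.183 hand 0.1436 row 191.4 car(pad) 0.1394 hand-car 4.2
t 8.233 hand 0.1422 z 0.0614 | rows 117.3 189.2 | car 0.1392 press 1.3mm hand-car 3.1mm F [-0.4 -0.8 -0.6]
t 8.283 hand 0.1412 z 0.0613 | rows 114.8 187.3 | car 0.1390 press 1.3mm hand-car 2.2mm F [-0.2 -0.4  0.5]
t 8.433 hand 0.1401 row 185.9 car(pad) 0.1383 hand-car 1.7
```

View pics/c4.png

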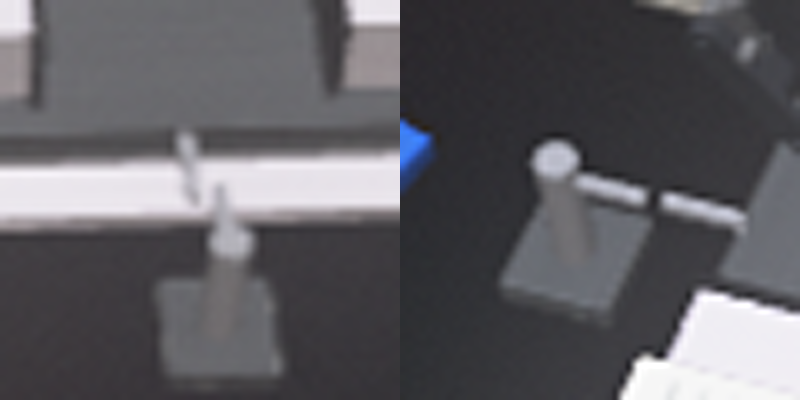

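```bash
python3 - <<'E'
from trk import *
p,r=tri((339.3,235.4),(224.6,265.4));q,r2=tri((342.5,233.4),(221.75,264.5))
print(fr(p[None]),r,fr(q[None]),r2)
print("scene at planes",fr(plane("scene",[(339.3,235.4)],.039)),fr(plane("scene",[(342.5,233.4)],.0545)))
meas2();meas2()
E
```

```text
[[0.08555848 0.13888475 0.03942603]] [0.00141839] [[0.08775416 0.14636081 0.0516947 ]] [0.00158015]
scene at planes [[0.08602327 0.13968578 0.039     ]] [[0.09059307 0.14671258 0.0545    ]]
t 8.483 hand 0.1400 row 186.2 car(pad) 0.1382 hand-car 1.9
t 8.533 hand 0.1401 row 186.6 car(pad) 0.1381 hand-car 2.1
```

The carriage rests about 8 mm short of the index (tolerance 12 mm). I'll nudge it gently through the lead pad.

```bash
python3 -m jog '[[[0,0,0],[8,0,0],0],[[0,0,0],[8,0,0],0],[[0,0,0],[8,0,0],0],[[0,0,0],[7,0,0],0],[[0,0,0],[2,0,0],0],[[0,0,0],[0,0,0],0],[[0,0,0],[0,0,0],0]]'
python3 -c "
from trk import *
meas();meas()"
```

```text
t: 9.17
ee_pos: [0.5412, 0.1896, 0.0613]
orientation: [-180.0, 0.0, 93.6]
contact_force: [0.3, -0.4, -1.5]
finger_gap: -0.0001
finger_force: 0.0
t 9.167 hand 0.1739 z 0.0613 | rows 202.1 260.2 | car 0.1383 press 1.4mm hand-car 35.6mm F [ 0.3 -0.4 -1.5]
t 9.217 hand 0.1734 z 0.0612 | rows 201.2 259.3 | car 0.1383 press 1.5mm hand-car 35.2mm F [ 0.1 -0.8  0.8]
```

```bash
python3 -m jog '[[[0,0,0],[0.6,0,0],0],[[0,0,0],[0.6,0,0],0],[[0,0,0],[0.6,0,0],0],[[0,0,0],[0.6,0,0],0],[[0,0,0],[0.6,0,0],0],[[0,0,0],[0.6,0,0],0],[[0,0,0],[0.6,0,0],0],[[0,0,0],[0.6,0,0],0],[[0,0,0],[0.6,0,0],0],[[0,0,0],[0.6,0,0],0],[[0,0,0],[0.6,0,0],0],[[0,0,0],[0.6,0,0],0],[[0,0,0],[0.6,0,0],0],[[0,0,0],[0.6,0,0],0]]'
python3 -c "
from trk import *
meas();meas();meas()"
```

```text
t: 10.43
ee_pos: [0.5407, 0.198, 0.0613]
orientation: [-180.0, -0.0, 93.6]
contact_force: [0.2, -0.4, -0.0]
finger_gap: -0.0002
finger_force: 0.0
t 10.433 hand 0.1822 z 0.0613 | rows 208.4 265.9 | car 0.1440 press 1.2mm hand-car 38.3mm F [ 0.2 -0.4 -0. ]
t 10.483 hand 0.1824 z 0.0613 | rows 207.3 264.9 | car 0.1446 press 1.3mm hand-car 37.8mm F [ 0.7 -0.2 -0. ]
t 10.533 hand 0.1823 z 0.0613 | rows 206.1 263.6 | car 0.1450 press 1.4mm hand-car 37.3mm F [-0.2  0.7  0.4]
```

```bash
python3 -m jog '[[[0,0,0],[-9,0,0],0],[[0,0,0],[-9,0,0],0],[[0,0,0],[-9,0,0],0],[[0,0,0],[-6,0,0],0],[[0,0,0],[0,0,0],0],[[0,0,0],[0,0,0],0],[[0,0,0],[0,0,0],0],[[0,0,0],[0,0,0],0],[[0,0,0],[0,0,0],0],[[0,0,0],[0,0,0],0],[[0,0,0],[0,0,0],0],[[0,0,0],[0,0,0],0]]'
python3 -c "
from trk import *
meas();meas();meas()"
```

```text
t: 11.58
ee_pos: [0.5428, 0.1652, 0.0613]
orientation: [-180.0, -0.0, 93.6]
contact_force: [1.2, 0.4, 0.1]
finger_gap: 0.0001
finger_force: 0.0
t 11.583 hand 0.1494 z 0.0613 | rows 98.6 173.6 | car 0.1527 press 1.4mm hand-car -3.3mm F [1.2 0.4 0.1]
t 11.633 hand 0.1493 z 0.0613 | rows 98.0 173.2 | car 0.1528 press 1.3mm hand-car -3.5mm F [0.1 0.1 0.7]
t 11.683 hand 0.1493 z 0.0614 | rows 97.5 172.6 | car 0.1529 press 1.4mm hand-car -3.7mm F [ 1.1 -0.7  0.3]
```

```bash
python3 -m jog '[[[0,0,0],[-8,0,0],0],[[0,0,0],[-8,0,0],0],[[0,0,0],[-8,0,0],0],[[0,0,0],[-6,0,0],0],[[0,0,0],[-1,0,0],0],[[0,0,0],[0,0,0],0],[[0,0,0],[0,0,0],0],[[0,0,0],[0,0,0],0]]'
python3 -c "
from trk import *
meas2();meas2()"
python3 -m jog '[[[0,0,0],[-0.4,0,0],0],[[0,0,0],[-0.4,0,0],0],[[0,0,0],[-0.4,0,0],0],[[0,0,0],[-0.4,0,0],0],[[0,0,0],[-0.4,0,0],0],[[0,0,0],[-0.4,0,0],0],[[0,0,0],[-0.4,0,0],0],[[0,0,0],[-0.4,0,0],0],[[0,0,0],[-0.4,0,0],0],[[0,0,0],[-0.4,0,0],0]]'
python3 -c "
from trk import *
meas2();meas2()"
```

```text
t: 12.4
ee_pos: [0.5447, 0.1345, 0.0614]
orientation: [180.0, -0.0, 93.6]
contact_force: [0.5, -0.9, -1.0]
finger_gap: -0.0001
finger_force: 0.0
t 12.400 hand 0.1186 row 90.3 car(pad) 0.1528 hand-car -34.1
t 12.450 hand 0.1187 row 90.6 car(pad) 0.1527 hand-car -34.0
t: 13.33
ee_pos: [0.545, 0.1299, 0.0614]
orientation: [180.0, -0.0, 93.6]
contact_force: [-0.7, 0.4, -0.4]
finger_gap: 0.0002
finger_force: 0.0
t 13.333 hand 0.1141 row 76.8 car(pad) 0.1527 hand-car -38.6
t 13.383 hand 0.1140 row 76.5 car(pad) 0.1527 hand-car -38.7
```

```bash
python3 -m jog '[[[0,0,0],[-0.4,0,0],0],[[0,0,0],[-0.4,0,0],0],[[0,0,0],[-0.4,0,0],0],[[0,0,0],[-0.4,0,0],0],[[0,0,0],[-0.4,0,0],0],[[0,0,0],[-0.4,0,0],0],[[0,0,0],[-0.4,0,0],0],[[0,0,0],[-0.4,0,0],0],[[0,0,0],[-0.4,0,0],0],[[0,0,0],[-0.4,0,0],0]]'
python3 -c "
from trk import *
meas2();meas2()"
```

```text
t: 14.27
ee_pos: [0.5453, 0.1259, 0.0613]
orientation: [-180.0, -0.0, 93.6]
contact_force: [-0.3, 0.1, 0.1]
finger_gap: 0.0003
finger_force: 0.0
t 14.267 hand 0.1101 row 77.5 car(pad) 0.1485 hand-car -38.4
t 14.317 hand 0.1099 row 78.5 car(pad) 0.1480 hand-car -38.1
```

```bash
python3 -m jog '[[[0,0,0],[9,0,0],0],[[0,0,0],[9,0,0],0],[[0,0,0],[9,0,0],0],[[0,0,0],[7,0,0],0],[[0,0,0],[0,0,0],0],[[0,0,0],[0,0,0],0],[[0,0,0],[0,0,0],0],[[0,0,0],[0,0,0],0],[[0,0,0],[0,0,0],0],[[0,0,0],[0,0,0],0],[[0,0,0],[0,0,0],0],[[0,0,0],[0,0,0],0]]'
python3 -c "
from trk import *
meas();meas()"
python3 -m jog '[[[0,0,0],[0,0,-10],0],[[0,0,0],[0,0,-15],0],[[0,0,0],[0,0,-20],0],[[0,0,0],[0,0,-20],0],[[0,0,0],[0,0,-20],0],[[0,0,0],[0,0,-20],0],[[0,0,0],[0,0,-10],0],[[0,0,0],[0,0,0],0],[[0,0,0],[0,0,0],0],[[0,0,0],[0,0,0],0],[[0,0,0],[0,0,0],0],[[0,0,0],[0,0,0],0]]'
python3 - <<'E'
from trk import *
a=vision.camera("scene")[:,:,::-1];b=vision.camera("side")[:,:,::-1]
o_=np.zeros((400,800,3),np.uint8)
o_[:,:400]=cv2.resize(a[210:260,315:365],(400,400),interpolation=cv2.INTER_CUBIC)
o_[:,400:]=cv2.resize(b[235:295,185:245],(400,400),interpolation=cv2.INTER_CUBIC)
cv2.imwrite("pics/c5.png",o_)
E
```

```text
t: 15.37
ee_pos: [0.5432, 0.1597, 0.0613]
orientation: [180.0, -0.0, 93.6]
contact_force: [0.5, 0.2, -0.6]
finger_gap: -0.0003
finger_force: 0.0
t 15.367 hand 0.1439 z 0.0613 | rows 105.7 179.6 | car 0.1448 press 1.3mm hand-car -0.9mm F [ 0.5  0.2 -0.6]
t 15.417 hand 0.1440 z 0.0614 | rows 105.8 179.6 | car 0.1449 press 1.3mm hand-car -0.9mm F [-0.2 -0.3  0.3]
t: 16.47
ee_pos: [0.5426, 0.1597, 0.1751]
orientation: [-179.9, 0.0, 93.6]
contact_force: [0.3, -0.8, 0.3]
finger_gap: -0.0001
finger_force: 0.0
```

View pics/c5.png

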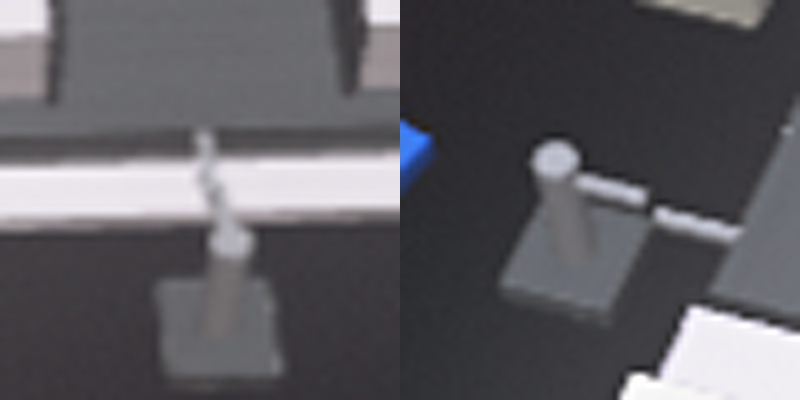

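The carriage is at rest, and the pointer tip now meets the index tip at about (215,195) in the crop. It measures 0.145 against 0.146, and the hand is lifted clear. I hand the job in.

```bash
python3 -c "
from bench import workorder
print(workorder.sign_off())"
```

```text
the job is handed in; nothing more can be done
None
```

The carriage glided untouched past the scan head at about 0.155 m/s, was braked softly, and stands at rest about 1–2 mm from the index post with the hand lifted clear. I've handed the job in, but the sign-off returned no verdict.

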